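# Slide the brass spacer along the divider rail into its corner pocket

### The arm

A 6-joint arm with a two-finger parallel gripper is mounted at the origin on the work surface. World frame = base frame: x ahead of the robot, y to its left, z up, the work surface at z = 0. Lengths are in m, angles in rad, forces in N, time in s.
With the tool pointing down it reaches from about 0.375 to 0.75 m from the base axis. Payload 9 kg.
Tool frame: the origin (TCP) lies between the finger pads; the fingertips stand 14 mm ahead of it and the grasp point (between the pads) lies 5 mm behind it; x points along the fingers, z is the direction in which the jaws open and shut, and the axes are right-handed (so a half turn about x gives the same grasp; the last joint's range is limited). The gripper opens to 85 mm and grips with 20 to 120 N. Pads are 22 mm wide; open, the fingers measure 114 mm over their backs; the gripper's body (76 mm by 85 mm) begins 54 mm behind the grasp point. The pads swing forward as they close: fully open they stand 13 mm farther back than shut.
Start: joints at [0.924, 0.104, 0.097, 1.564, 0, 1.353], TCP at [0.249, 0.546, 0.245] pointing down, gripper open.
Joint ranges: [-2.99, 2.99], [-0.84, 1.86], [-1.1, 1.16], [-1.84, 2.11], [-1.51, 1.56], [-3.14, 3.14]. Speed limits (rad/s): [2.22, 2.22, 2.57, 3.14, 3.14, 3.14].

### API

Orientations are given as a unit quaternion [x, y, z, w].
In Python, from rig import sensors, eyes, sign_off gives the robot as it stands.
- The arm moves only by the tool servo_tool, never from a script. Its argument "moves" is a list of rows, each an object of numbers: "gripper": the opening, from 0 (shut) to 1 (fully open); "dx", "dy", "dz": the shift along the tool's x, y, z in m; "turn": the turn about the tool's x in rad. A call has 1 to 10 rows; each row is the pose to reach, as a shift and turn from the pose commanded when the call began, along the tool's axes at that moment; what a row does not reach only later rows make up. A row lasts 1/10 s, in which the tool goes at most 50 mm and 8.59 degrees, less where a joint would pass 70% of its speed; a pose out of reach is approached as far as the arm can. A call with a gripper value outside its range is refused whole. The fingers move at their own pace and stop on an object; "squeeze" is the grip in N (left out, the last holds). Time passes only in rows, so rows that repeat a pose let the fingers close. It gives the time, the measured TCP pose, the force and the opening at its end, in the units of the state.
- sensors.state(): the state, without advancing time (a new reading comes with each control period).
- eyes.capture(name): name is "scene" or "top" or "wrist"; returns the picture (420x560x3 uint8, red, green, blue); there is no depth.
- eyes.get_calibration(name): a dict with "mtx" (3x3 intrinsics, pixels), "cam_to_world" (4x4, takes a point from camera to world coordinates); the wrist camera has in their place "mount" (4x4, takes a point from camera to tool coordinates, whose origin is the TCP and whose axes are the tool frame's). Camera axes: x right, y up, looking along -z (the intrinsics and any distortion apply to the point x, -y, -z); pixel columns grow to the right and rows downward; lengths in m; the calibration is good to about 2 mm. A picture is of the moment at which its call begins: read the wrist's pose just before it. get_calibration takes no time and is no camera call.
- sign_off(): hands the job in, once; it reports no verdict.
Trained networks look in the newest picture that a camera, given by its name, has taken for a name from the list of things; names that differ only in an ending like _2 or _b are one class to them, and where a whole thing is asked for, a point or a joint stands for the part that bears it (a point fixed in the world has none). Each returns a list of dicts, best first, with "confidence" (0 to 1); they miss things now and then, are a little off and sometimes report something else, mostly with a low value. They report only what shows in the picture. A call takes as long as a camera call. They do not tell look-alikes from the thing itself.
- eyes.search_frame(camera, thing): "centre" ([x, y, z] in m, in world coordinates, good to about 4 mm: the middle of the surface that is visible of it).
- eyes.masks_of(camera, thing): "mask" (420x560 bool, what is visible of it).
- eyes.pinpoint(camera, thing): "centre" ([x, y, z] in m, in world coordinates, good to about 4 mm: a listed point, or the origin of a listed thing).
The state is a dict: "clock": time; "qpos": joint angles; "joint_vel": joint speeds; "joint_efforts": joint torques, N m; "ee_pos": TCP position; "ee_rot": TCP orientation; "force": force on the tool from outside, world axes, zero at the start; "torque": the same for the moment, N m; "gripper_width": finger opening in m.
Only numpy, scipy, OpenCV 4.12 (cv2) and the standard library are available. Lean on these libraries where they do the work, as an engineer would, in place of code of your own. Each camera call takes 0.05 s, during which the arm holds its last target.

### The job

Put the loose brass spacer away without picking it up: with a fingertip or the outside of the closed fingers, push it across the drawer floor straight over against the divider rail, then slide it along the rail, keeping it against the rail, into the corner pocket between the rail and the black keeper strip until it is fully home against the drawer's side wall. Do not lift, tip, flick or squeeze it, leave the micrometer, loupe, parallels and rule where they lie, and finish with the hand clear.

Things in the scene. Friction and masses are not known exactly. Their poses are not given: they have to be found in the camera images.
- drawer: Open aluminium drawer fixed on the bench. Inside 320 mm (its x) by 480 mm (y); walls 4 mm thick, rim 45 mm above the bench; inner floor at z = +4 mm. Origin: centre of the underside; x points to the back wall, whose black magnetic strip with scriber and centre gauge (all fixed) reaches 17 mm in; y to the left side wall. Inner faces: side walls y = +240 and -240 mm, back x = +160, front x = -160.
- rail (a point): Middle of the working face of the divider rail, at the drawer floor. The rail is a straight fixed aluminium strip across the whole drawer, 6 mm thick, 18 mm high; this face, towards the drawer's back, is the plane x = -82 mm of the drawer. Axes as the drawer's: y runs along the rail, x away from it. The spacer's axis is at x = +20 mm here when it touches the rail.
- keeper: Fixed black strip, 6 (x) by 24 (y) by 14 mm high, axes as the drawer's; origin: centre of underside, on the drawer floor. It abuts the left or the right side wall (varies). Corner pocket: the 45 mm gap between strip and rail, closed by that wall, open only along the rail towards the drawer's middle. Home, the spacer's axis is 28 mm from this origin towards the rail (-x) and 8 mm towards the drawer's middle.
- spacer: Loose brass spacer, a flat disc 40 mm in diameter and 14 mm thick with a 10 mm bore too small for a finger, about 0.14 kg, lying flat on the drawer floor behind the rail, in the middle part of the drawer; slides easily (friction about 0.3). Origin: centre of its underside, on its axis; z up.
- parallels: Pair of ground steel parallels held together by rubber bands, loose, 80 mm (its x) by 20 mm by 16 mm high, lying along the side wall in the rail's other corner, the one without the keeper strip. Origin: centre of the underside. Leave alone.
- micrometer: Loose blue-framed disc micrometer lying flat in the rear of the drawer, 127 mm long (its y) by 39 mm by 17 mm high. Origin: underside, at the middle of its outline. Leave alone.
- loupe: Loose frosted glass loupe with a black top ring, 39 mm in diameter, 31 mm high, standing in the rear of the drawer. Origin: centre of the underside. Leave alone.
- rule: Loose stainless pocket rule lying flat in the bay in front of the rail, 150 mm (its y) by 19 mm by 1.5 mm. Origin: centre of the underside. Leave alone.
There are look-alikes about, which are no part of the job. Several things have the shape of the spacer; the one meant has the colours described above.

How it is judged:
By the outcome, as a careful person would: the job done as asked, in the order asked, and still so for the second after the job is handed in, with the robot touching nothing.
It also fails if it takes over 48 s, if anything falls off the work surface, if the arm or the gripper's body presses on something with over 40 N, if the wrist force passes 120 N, or if a joint passes its speed limit or range.

## Working session

There is one attempt and no reset: what is moved stays moved. The work goes in short steps, Python scripts to look and compute and a tool call to move; the robot and the scene stay as the last step left them, time stands still between calls to the robot, and variables do not carry over. Pictures are saved under pics/ and viewed, and the job is handed in when it is done.

Besides the shell and the picture viewer there is one more tool, called after ">>>" as name(argument=value, ...) on one line, values as JSON. servo_tool: Moves the arm, as the interface text tells. Its arguments: {"type":"object","properties":{"moves":{"type":"array"},"squeeze":{"type":"number"}},"required":["moves"]}

```bash
mkdir -p pics; ls; python3 - <<'E'
from rig import sensors, eyes
import cv2
s=sensors.state(); print({k:s[k] for k in ("clock","ee_pos","ee_rot","gripper_width","force")})
for n in ("scene","top"):
    im=eyes.capture(n); cv2.imwrite(f"pics/{n}0.png",im[:,:,::-1])
    c=eyes.get_calibration(n); print(n,c)
for t in ("drawer","rail","keeper","spacer","parallels"):
    print(t,[(r["centre"],r["confidence"]) for r in eyes.pinpoint("top",t)][:4])
E
```

```text
pics
{'clock': 0.0, 'ee_pos': array([0.24927654, 0.54543584, 0.24453652]), 'ee_rot': array([-0.38232855,  0.59536174,  0.38201085,  0.59450566]), 'gripper_width': 0.08534926455947868, 'force': array([-0.80882091, -0.70333937, -0.07546869])}
scene {'mtx': array([[383.76823101,   0.        , 278.88689342],
       [  0.        , 383.76823101, 208.43433332],
       [  0.        ,   0.        ,   1.        ]]), 'cam_to_world': array([[-0.5588718 , -0.57221264,  0.60019581,  0.99878726],
       [ 0.82923632, -0.39036776,  0.39997518,  0.25728608],
       [ 0.00542624,  0.72123901,  0.69266504,  0.51072732],
       [ 0.        ,  0.        ,  0.        ,  1.        ]])}
top {'mtx': array([[382.71077349,   0.        , 276.19399527],
       [  0.        , 382.71077349, 211.27861128],
       [  0.        ,   0.        ,   1.        ]]), 'cam_to_world': array([[-0.00747511,  0.99635579, -0.08496619,  0.49734686],
       [-0.99990449, -0.0064598 ,  0.01221826, -0.02631958],
       [ 0.01162487,  0.08504941,  0.99630892,  0.76833712],
       [ 0.        ,  0.        ,  0.        ,  1.        ]])}
drawer [([0.5762, 0.0179, 0.0007], 0.88)]
rail [([0.4988, 0.0266, 0.002], 0.94)]
keeper [([0.5687, 0.2462, 0.0089], 0.51), ([0.4396, -0.0627, 0.0034], 0.5)]
spacer [([0.503, -0.3332, 0.0001], 0.92), ([0.3082, 0.1664, -0.0018], 0.9), ([0.8373, 0.1264, 0.0026], 0.89), ([0.3029, -0.1542, -0.0019], 0.8)]
parallels [([0.5168, -0.2062, 0.0051], 0.95)]
```

View pics/top0.png

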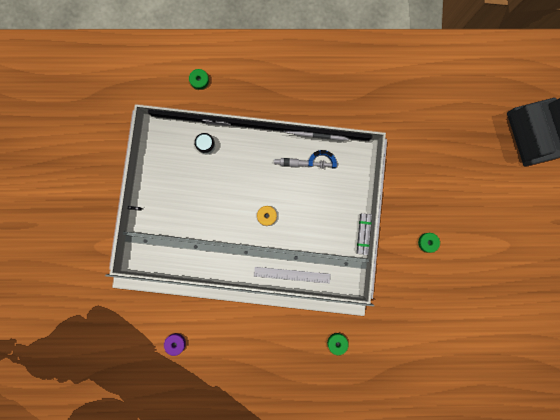

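View pics/scene0.png

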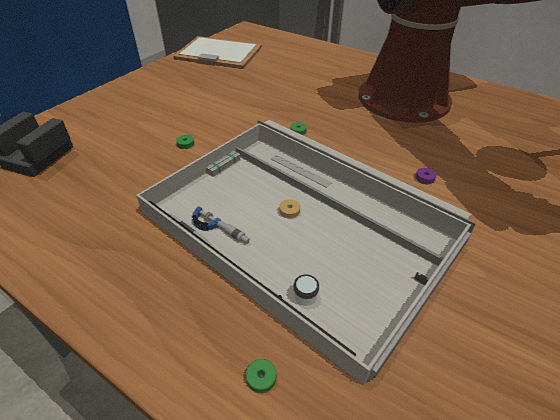

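Top view: the brass spacer is at px (267,215), the only one inside the drawer. The look-alikes are green at (199,79), (430,243) and (338,345), and purple at (174,345). The keeper is at (136,208), on the left (+y) wall, and the rail runs from (130,237) to (370,262). Next I'll take a close crop and measure.

```bash
cat > h.py <<'E'
import numpy as np, cv2
from rig import eyes, sensors
def px2w(cam,u,v,z):
    c=eyes.get_calibration(cam);K=c["mtx"];T=c["cam_to_world"]
    d=T[:3,:3]@np.array([(u-K[0,2])/K[0,0],-(v-K[1,2])/K[1,1],-1.]);o=T[:3,3]
    return o+d*(z-o[2])/d[2]
def w2px(cam,p):
    c=eyes.get_calibration(cam);K=c["mtx"];T=c["cam_to_world"]
    q=T[:3,:3].T@(np.array(p)-T[:3,3]);return np.array([K[0,2]+K[0,0]*q[0]/-q[2],K[1,2]-K[1,1]*q[1]/-q[2]])
E
python3 - <<'E'
import cv2
im=cv2.imread("pics/top0.png")
a=cv2.resize(im[95:320,100:250],None,fx=4,fy=4,interpolation=cv2.INTER_CUBIC)
b=cv2.resize(im[95:320,250:400],None,fx=4,fy=4,interpolation=cv2.INTER_CUBIC)
cv2.imwrite("pics/cl.png",cv2.resize(im[190:290,105:295],None,fx=4,fy=4,interpolation=cv2.INTER_CUBIC))
cv2.imwrite("pics/cr.png",cv2.resize(im[190:320,240:400],None,fx=4,fy=4,interpolation=cv2.INTER_CUBIC))
E
```

```text
(no output)
```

View pics/cl.png

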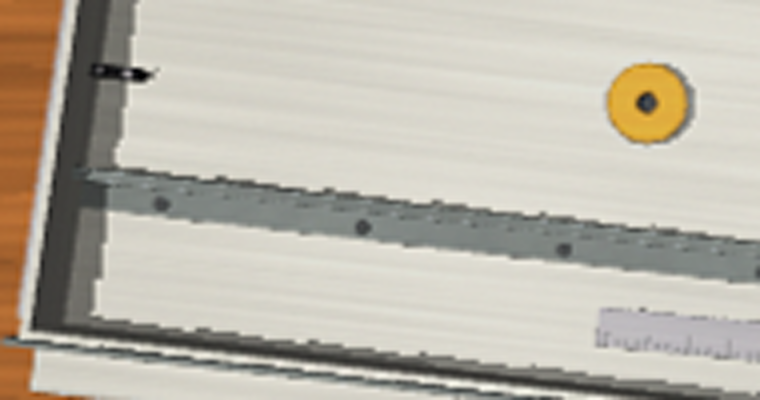

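View pics/cr.png

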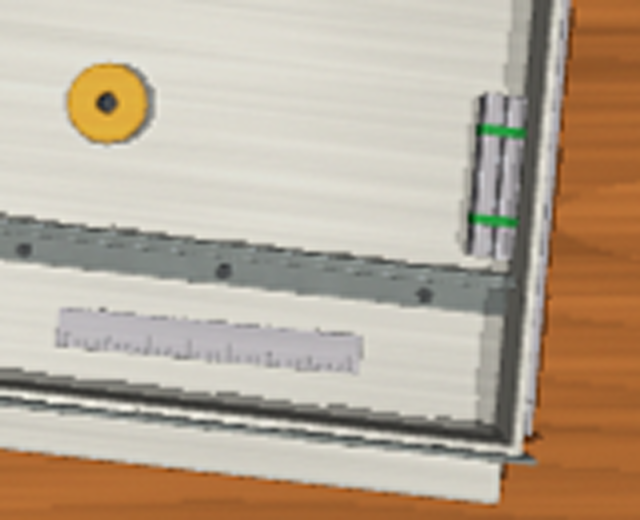

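```bash
python3 - <<'E'
from h import *
im=cv2.imread("pics/top0.png")
for k,(y0,x0) in enumerate([(95,115),(115,355)]):
    pass
tiles=[cv2.resize(im[y:y+36,x:x+48],None,fx=8,fy=8,interpolation=cv2.INTER_NEAREST) for y,x in [(95,120),(120,355),(255,95),(285,345)]]
cv2.imwrite("pics/corn.png",np.vstack([np.hstack(tiles[:2]),np.hstack(tiles[2:])]))
hsv=cv2.cvtColor(im,cv2.COLOR_BGR2HSV)
m=cv2.inRange(hsv,(15,120,120),(30,255,255)); m[:190]=0;m[240:]=0;m[:,:250]=0;m[:,290:]=0
(c,r)=cv2.minEnclosingCircle(cv2.findNonZero(m)); print("top spacer",c,r,px2w("top",c[0]+.0,c[1],.018))
E
```

```text
top spacer (266.4693298339844, 215.2239227294922) 9.876663208007812 [ 0.55367763 -0.0163481   0.018     ]
```

View pics/corn.png

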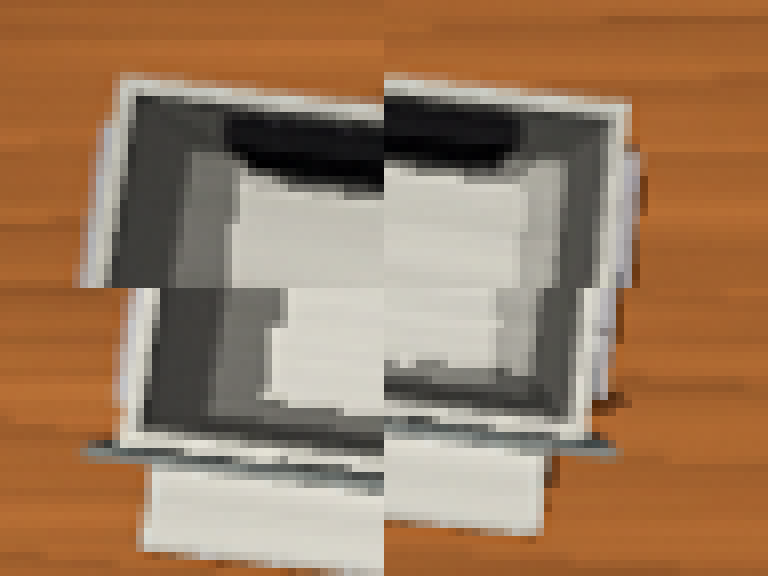

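```bash
python3 - <<'E'
from h import *
from scipy.optimize import least_squares
pts=[((.16,.24),(136.4,106.4)),((.16,-.24),(383,134.5)),((-.16,.24),(112.6,271.5)),((-.16,-.24),(367.5,300.5))]
W=np.array([px2w("top",u,v,.045)[:2] for _,(u,v) in pts]);D=np.array([p for p,_ in pts])
def R(a): return np.array([[np.cos(a),-np.sin(a)],[np.sin(a),np.cos(a)]])
f=lambda q:(D@R(q[2]).T+q[:2]-W).ravel()
s=least_squares(f,[.57,.02,-.1]);print(s.x,s.fun.reshape(-1,2)*1000)
q=s.x
np.save("q.npy",q)
for n in("top","scene"):
  im=cv2.imread(f"pics/{n}0.png")
  big=cv2.resize(im,None,fx=4,fy=4,interpolation=cv2.INTER_CUBIC)
  def P(x,y,z):
    w=R(q[2])@[x,y]+q[:2]; p=w2px(n,[*w,z]); return tuple(int(t) for t in (p+.5)*4)
  def L(a,b,c): cv2.line(big,P(*a),P(*b),c,1)
  for z,c in((.045,(0,0,255)),(.004,(255,0,0))):
    cs=[(.16,.24,z),(.16,-.24,z),(-.16,-.24,z),(-.16,.24,z)]
    for i in range(4): L(cs[i],cs[i-1],c)
  for z,c in((.022,(0,0,255)),(.004,(0,255,0))): L((-.082,.24,z),(-.082,-.24,z),c)
  # keeper home: axis 20 from wall & rail => keeper origin x=-.082+.02+.028=-.034,y=.228
  for z in(.004,.018):
    cs=[(-.034+a*.003,.228+b*.012,z) for a,b in((1,1),(1,-1),(-1,-1),(-1,1))]
    for i in range(4): L(cs[i],cs[i-1],(255,0,255))
  if n=="top": cv2.imwrite("pics/ov_t.png",big[4*170:4*310,4*105:4*300]);cv2.imwrite("pics/ov_t2.png",big[4*170:4*310,4*230:4*400])
  else: cv2.imwrite("pics/ov_s.png",big[4*190:4*320,4*330:4*500]); cv2.imwrite("pics/ov_s2.png",big[4*110:4*240,4*190:4*370])
for n in("top","scene"):
  im=cv2.imread(f"pics/{n}0.png");hsv=cv2.cvtColor(im,cv2.COLOR_BGR2HSV)
  print(n)
sp=px2w("top",266.47,215.22,.018)[:2]
print("spacer in drawer",R(q[2]).T@(sp-q[:2]))
import itertools
for t in ("rail","keeper","spacer","drawer"):
  eyes.capture if 0 else None
E
```

```text
[ 0.57765491  0.01416809 -0.11989232] [[ 0.85353802 -0.35923561]
 [ 0.88940851 -0.09974765]
 [-0.92000274  1.18551943]
 [-0.82294379 -0.72653617]]
top
scene
spacer in drawer [-0.02014743 -0.03316537]
```

View pics/ov_t.png

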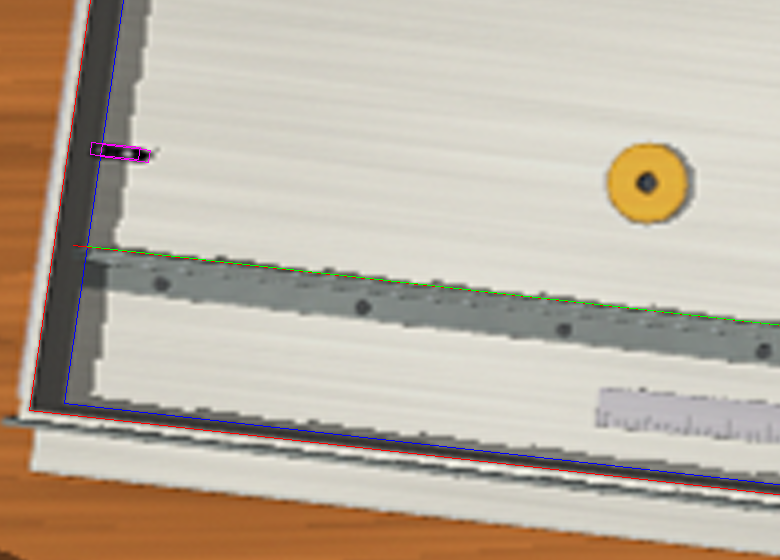

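View pics/ov_s.png

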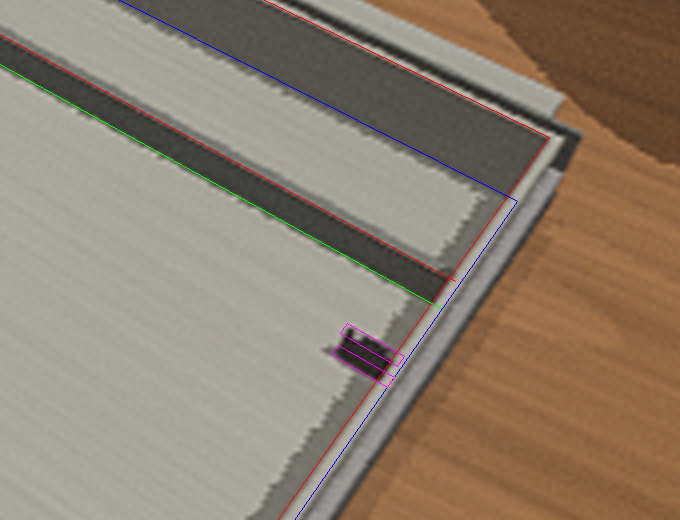

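View pics/ov_s2.png

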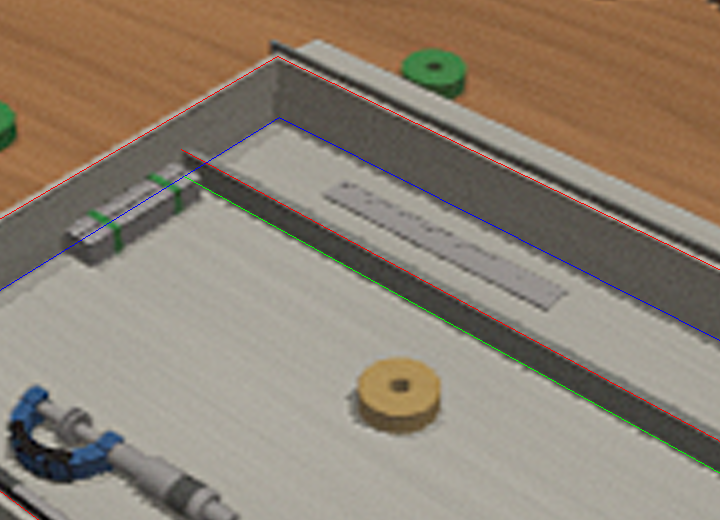

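```bash
cat >> h.py <<'E'
from scipy.spatial.transform import Rotation as Ro
q=np.load("q.npy")
def R2(a): return np.array([[np.cos(a),-np.sin(a)],[np.sin(a),np.cos(a)]])
def d2w(x,y): return R2(q[2])@[x,y]+q[:2]
def w2d(p): return R2(q[2]).T@(np.array(p)[:2]-q[:2])
def st():
    s=sensors.state();T=Ro.from_quat(s["ee_rot"]).as_matrix()
    print("t",round(s["clock"],2),"tcp drawer",np.round(w2d(s["ee_pos"])*1000,1),"tip z",round((s["ee_pos"][2]-.014)*1000,1),"F",np.round(s["force"],1),"w",round(s["gripper_width"],4),"qpos",np.round(s["qpos"],2))
    a=[np.degrees(np.arctan2(*(R2(q[2]).T@T[:2,i])[::-1])) for i in(1,2)]
    print(" heading in drawer: tool y %.1f z %.1f"%tuple(a)); return s,T
def shift(x,y,tipz):
    """tool-frame shift to put TCP at drawer x,y (m) and tip z"""
    s=sensors.state();T=Ro.from_quat(s["ee_rot"]).as_matrix()
    d=np.array([*d2w(x,y),tipz+.014])-s["ee_pos"]; return np.round(T.T@d*1000,1)
E
python3 - <<'E'
from h import *
s,T=st();print(np.round(T,3))
print("wrist",eyes.get_calibration("wrist"))
print("above", shift(.02,-.033,.12))
print(d2w(-.062,.22),d2w(.02,-.033))
E
```

```text
t 0.35 tcp drawer [-389.4  488.4] tip z 231.2 F [-0.9  0.3  0.6] w 0.0854 qpos [ 0.92  0.1   0.1   1.56 -0.    1.35]
 heading in drawer: tool y 162.3 z 72.3
[[-0.    -0.909  0.416]
 [-0.     0.416  0.909]
 [-1.     0.    -0.   ]]
wrist {'mtx': array([[371.95891847,   0.        , 283.41083399],
       [  0.        , 371.95891847, 209.34748234],
       [  0.        ,   0.        ,   1.        ]]), 'mount': array([[-3.71659272e-04,  2.79456708e-01, -9.60158221e-01,
        -1.29771421e-01],
       [ 5.88867843e-04,  9.60158182e-01,  2.79456469e-01,
         7.12022216e-02],
       [ 9.99999758e-01, -4.61543712e-04, -5.21414760e-04,
        -1.09786621e-03],
       [ 0.00000000e+00,  0.00000000e+00,  0.00000000e+00,
         1.00000000e+00]])}
above [ 111.2 -548.6 -372.2]
[0.54241314 0.24000436] [ 0.59356437 -0.02098712]
```

Choosing the brass disc at (267,215); the crop confirms a brass/yellow colour, inside the drawer and behind the rail. Next I'll close the fingers and travel to a point above and behind it.

>>> servo_tool(moves=[{"gripper":0,"dx":0.02,"dy":-0.05,"dz":-0.034,"turn":-0.14},{"gripper":0,"dx":0.03,"dy":-0.09,"dz":-0.061,"turn":-0.28},{"gripper":0,"dx":0.04,"dy":-0.13,"dz":-0.088,"turn":-0.42},{"gripper":0,"dx":0.05,"dy":-0.17,"dz":-0.115,"turn":-0.56},{"gripper":0,"dx":0.06,"dy":-0.21,"dz":-0.142,"turn":-0.7},{"gripper":0,"dx":0.07,"dy":-0.25,"dz":-0.17,"turn":-0.84},{"gripper":0,"dx":0.08,"dy":-0.29,"dz":-0.196,"turn":-0.98},{"gripper":0,"dx":0.08,"dy":-0.33,"dz":-0.223,"turn":-1.12},{"gripper":0,"dx":0.08,"dy":-0.37,"dz":-0.25,"turn":-1.26},{"gripper":0,"dx":0.08,"dy":-0.41,"dz":-0.278,"turn":-1.4}])

```text
clock: 1.35
ee_pos: [0.4832, 0.1619, 0.1661]
ee_rot: [0.67, -0.226, -0.67, -0.226]
force: [0.3, -0.0, -0.7]
gripper_width: -0.0001
```

```bash
python3 - <<'E'
from h import *
st();print(shift(.04,-.033,.08))
E
```

```text
t 1.35 tcp drawer [-111.4  135.4] tip z 152.1 F [ 0.3 -0.  -0.7] w -0.0001 qpos [ 0.07 -0.17 -0.32  1.43  0.   -0.85]
 heading in drawer: tool y -120.5 z 149.5
[  72.1   68.4 -215.9]
```

>>> servo_tool(moves=[{"gripper":0,"dx":0.02,"dy":0.013,"dz":-0.04,"turn":-0.12},{"gripper":0,"dx":0.03,"dy":0.026,"dz":-0.08,"turn":-0.24},{"gripper":0,"dx":0.04,"dy":0.039,"dz":-0.12,"turn":-0.36},{"gripper":0,"dx":0.05,"dy":0.052,"dz":-0.16,"turn":-0.48},{"gripper":0,"dx":0.06,"dy":0.06,"dz":-0.19,"turn":-0.48},{"gripper":0,"dx":0.06,"dy":0.06,"dz":-0.19,"turn":-0.48},{"gripper":0,"dx":0.06,"dy":0.06,"dz":-0.19,"turn":-0.48}])

```text
clock: 2.05
ee_pos: [0.5962, -0.0004, 0.1057]
ee_rot: [-0.704, 0.063, 0.705, 0.063]
force: [0.3, 0.8, -0.7]
gripper_width: 0.0001
```

```bash
python3 - <<'E'
from h import *
st();print(shift(.04,-.033,.06))
for n in("scene","wrist"): cv2.imwrite(f"pics/{n}1.png",eyes.capture(n)[:,:,::-1])
E
```

```text
t 2.05 tcp drawer [ 20.1 -12.2] tip z 91.7 F [ 0.3  0.8 -0.7] w 0.0001 qpos [-0.22  0.12 -0.14  1.31  0.   -1.61]
 heading in drawer: tool y -93.4 z 176.6
[ 31.7  19.6 -21.1]
```

View pics/scene1.png

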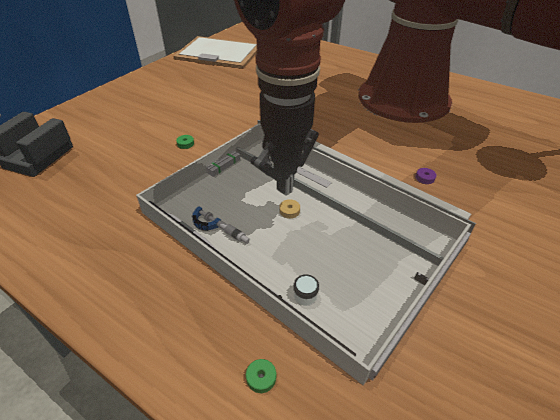

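View pics/wrist1.png

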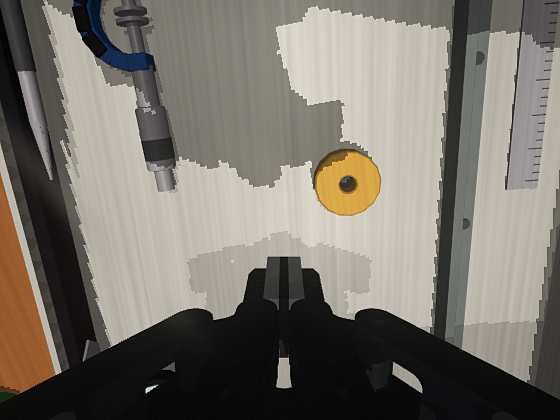

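```bash
cat >> h.py <<'E'
def wcam(s):
    c=eyes.get_calibration("wrist");T=np.eye(4);T[:3,:3]=Ro.from_quat(s["ee_rot"]).as_matrix();T[:3,3]=s["ee_pos"];return c["mtx"],T@c["mount"]
def wr2w(s,u,v,z):
    K,T=wcam(s);d=T[:3,:3]@np.array([(u-K[0,2])/K[0,0],-(v-K[1,2])/K[1,1],-1.]);o=T[:3,3];return o+d*(z-o[2])/d[2]
def tool2wpx(p):
    c=eyes.get_calibration("wrist");K=c["mtx"];M=c["mount"];r=M[:3,:3].T@(np.array(p)-M[:3,3]);return np.round([K[0,2]+K[0,0]*r[0]/-r[2],K[1,2]-K[1,1]*r[1]/-r[2]],1)
E
python3 - <<'E'
from h import *
s,T=st()
print("spacer wrist",w2d(wr2w(s,347,183,.018)))
for u,v in((468,0),(452,150),(433,340)): print("rail face top?",u,v,w2d(wr2w(s,u,v,.022)),w2d(wr2w(s,u,v,.004)))
for x in(.014,.007,0,-.01,-.02):
  print(x,[tool2wpx([x,.011,z]) for z in(-.0145,-.007,.007,.0145)])
im=cv2.imread("pics/wrist1.png");cv2.imwrite("pics/wc.png",cv2.resize(im[230:420,190:380],None,fx=3,fy=3,interpolation=cv2.INTER_CUBIC)*2)
E
```

```text
t 2.15 tcp drawer [ 20.  -11.2] tip z 92.5 F [-0.4  0.3  0.9] w -0.0005 qpos [-0.22  0.11 -0.15  1.31  0.   -1.61]
 heading in drawer: tool y -93.2 z 176.8
spacer wrist [-0.0199391  -0.03373274]
rail face top? 468 0 [-0.08235862 -0.12751801] [-0.09056672 -0.13126249]
rail face top? 452 150 [-0.07955374 -0.05059711] [-0.08752624 -0.0478806 ]
rail face top? 433 340 [-0.07579219  0.07578326] [-0.08344874  0.08911512]
0.014 [array([247.3, 253.2]), array([265.3, 253.2]), array([298.9, 253.2]), array([316.9, 253.3])]
0.007 [array([245.7, 260.1]), array([264.5, 260.1]), array([299.6, 260.1]), array([318.4, 260.2])]
0 [array([243.9, 267.6]), array([263.6, 267.7]), array([300.4, 267.7]), array([320.1, 267.7])]
-0.01 [array([241. , 279.8]), array([262.1, 279.8]), array([301.6, 279.8]), array([322.7, 279.8])]
-0.02 [array([237.7, 293.8]), array([260.5, 293.8]), array([303. , 293.8]), array([325.8, 293.8])]
```

View pics/wc.png

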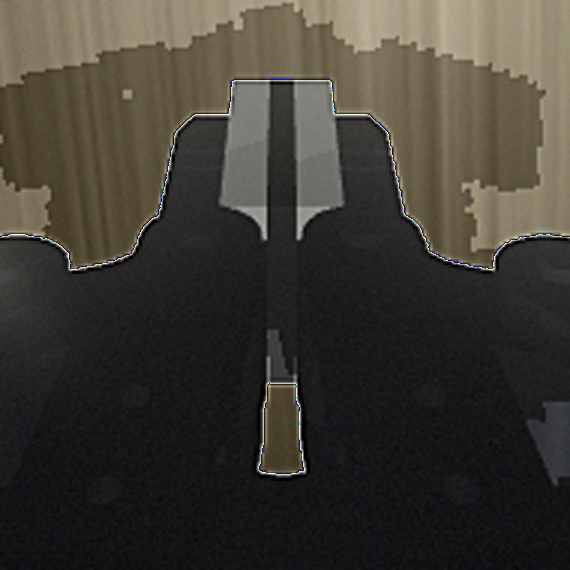

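```bash
python3 - <<'E'
from h import *
st();print(shift(.027,-.0335,.04))
E
```

```text
t 2.15 tcp drawer [ 20.  -11.2] tip z 92.5 F [-0.4  0.3  0.9] w -0.0005 qpos [-0.22  0.11 -0.15  1.31  0.   -1.61]
 heading in drawer: tool y -93.2 z 176.8
[52.5 21.9 -8.3]
```

>>> servo_tool(moves=[{"gripper":0,"dx":0.01,"dy":0.022,"dz":-0.008,"turn":-0.056},{"gripper":0,"dx":0.035,"dy":0.022,"dz":-0.008,"turn":-0.056},{"gripper":0,"dx":0.052,"dy":0.022,"dz":-0.008,"turn":-0.056},{"gripper":0,"dx":0.052,"dy":0.022,"dz":-0.008,"turn":-0.056},{"gripper":0,"dx":0.052,"dy":0.022,"dz":-0.008,"turn":-0.056}])

```text
clock: 2.65
ee_pos: [0.6004, -0.0222, 0.055]
ee_rot: [0.706, -0.042, -0.706, -0.042]
force: [1.0, 0.8, 0.0]
gripper_width: -0.0004
```

```bash
python3 - <<'E'
from h import *
st();print(shift(.022,-.0335,.01))
E
```

```text
t 2.65 tcp drawer [ 26.9 -33.4] tip z 41.0 F [1.  0.8 0. ] w -0.0004 qpos [-0.25  0.16 -0.19  1.22  0.   -1.71]
 heading in drawer: tool y -90.0 z 180.0
[31.   0.1  4.9]
```

>>> servo_tool(moves=[{"gripper":0,"dx":0.015},{"gripper":0,"dx":0.026},{"gripper":0,"dx":0.031},{"gripper":0,"dx":0.031,"dz":0.004},{"gripper":0,"dx":0.031,"dz":0.008},{"gripper":0,"dx":0.031,"dz":0.012},{"gripper":0,"dx":0.031,"dz":0.015},{"gripper":0,"dx":0.031,"dz":0.015},{"gripper":0,"dx":0.031,"dz":0.015}])

```text
schema error: expected keys gripper, dx, dy, dz, turn
```

```bash
python3 - <<'E'
from h import *
s,T=st()
im=eyes.capture("wrist");cv2.imwrite("pics/w2.png",im[:,:,::-1])
E
```

```text
t 2.65 tcp drawer [ 26.9 -33.4] tip z 41.0 F [1.  0.8 0. ] w -0.0004 qpos [-0.25  0.16 -0.19  1.22  0.   -1.71]
 heading in drawer: tool y -90.0 z 180.0
```

View pics/w2.png

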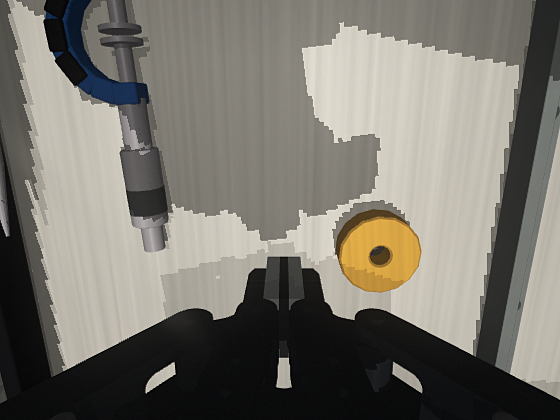

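The rejected call moved nothing. The picture shows the disc at (380,255), to the right of the fingertips at (284,270), and clear of the micrometer.

>>> servo_tool(moves=[{"gripper":0,"dx":0.015,"dy":0,"dz":0,"turn":0},{"gripper":0,"dx":0.026,"dy":0,"dz":0,"turn":0},{"gripper":0,"dx":0.031,"dy":0,"dz":0,"turn":0},{"gripper":0,"dx":0.031,"dy":0,"dz":0.004,"turn":0},{"gripper":0,"dx":0.031,"dy":0,"dz":0.008,"turn":0},{"gripper":0,"dx":0.031,"dy":0,"dz":0.012,"turn":0},{"gripper":0,"dx":0.031,"dy":0,"dz":0.015,"turn":0},{"gripper":0,"dx":0.031,"dy":0,"dz":0.015,"turn":0}])

```text
clock: 3.5
ee_pos: [0.5854, -0.0212, 0.0236]
ee_rot: [0.706, -0.043, -0.706, -0.043]
force: [0.1, -0.3, -0.0]
gripper_width: 0.0002
```

```bash
python3 - <<'E'
from h import *
s,T=st()
im=eyes.capture("wrist");cv2.imwrite("pics/w3.png",im[:,:,::-1])
E
```

```text
t 3.5 tcp drawer [ 12.  -34.2] tip z 9.6 F [ 0.1 -0.3 -0. ] w 0.0002 qpos [-0.26  0.14 -0.27  1.16  0.   -1.71]
 heading in drawer: tool y -90.1 z 179.9
```

View pics/w3.png

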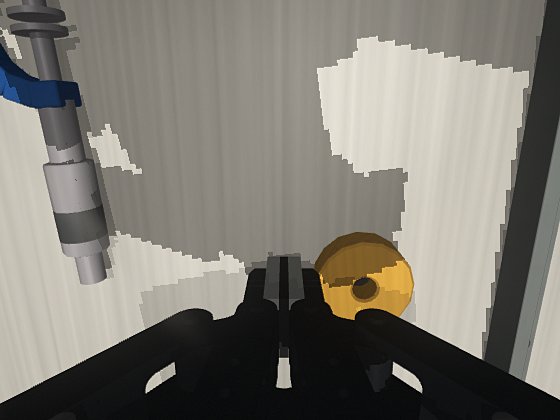

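>>> servo_tool(moves=[{"gripper":0,"dx":0,"dy":0,"dz":0.003,"turn":0},{"gripper":0,"dx":0,"dy":0,"dz":0.006,"turn":0},{"gripper":0,"dx":0,"dy":0,"dz":0.009,"turn":0},{"gripper":0,"dx":0,"dy":0,"dz":0.012,"turn":0},{"gripper":0,"dx":0,"dy":0,"dz":0.015,"turn":0},{"gripper":0,"dx":0,"dy":0,"dz":0.018,"turn":0},{"gripper":0,"dx":0,"dy":0,"dz":0.021,"turn":0},{"gripper":0,"dx":0,"dy":0,"dz":0.024,"turn":0},{"gripper":0,"dx":0,"dy":0,"dz":0.026,"turn":0}])

```text
clock: 4.45
ee_pos: [0.5595, -0.0181, 0.0233]
ee_rot: [0.706, -0.043, -0.706, -0.043]
force: [1.3, -0.1, 1.3]
gripper_width: -0.0
```

```bash
cat > look.py <<'E'
from h import *
import sys
s,T=st();im=eyes.capture("top");b=im[:,:,::-1].copy();cv2.imwrite(f"pics/{sys.argv[1]}_t.png",cv2.resize(b[150:310,100:300],None,fx=4,fy=4,interpolation=cv2.INTER_CUBIC))
s2=eyes.capture("scene");cv2.imwrite(f"pics/{sys.argv[1]}_s.png",cv2.resize(s2[140:320,220:480,::-1],None,fx=3,fy=3,interpolation=cv2.INTER_CUBIC))
w=eyes.capture("wrist");cv2.imwrite(f"pics/{sys.argv[1]}_w.png",w[:,:,::-1])
E
python3 look.py a
```

```text
t 4.45 tcp drawer [-14.1 -34.2] tip z 9.3 F [ 1.3 -0.1  1.3] w -0.0 qpos [-0.27  0.07 -0.35  1.15  0.   -1.72]
 heading in drawer: tool y -90.1 z 179.9
```

View pics/a_w.png

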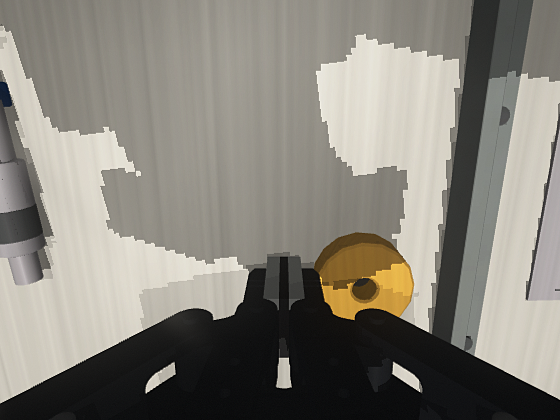

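View pics/a_s.png

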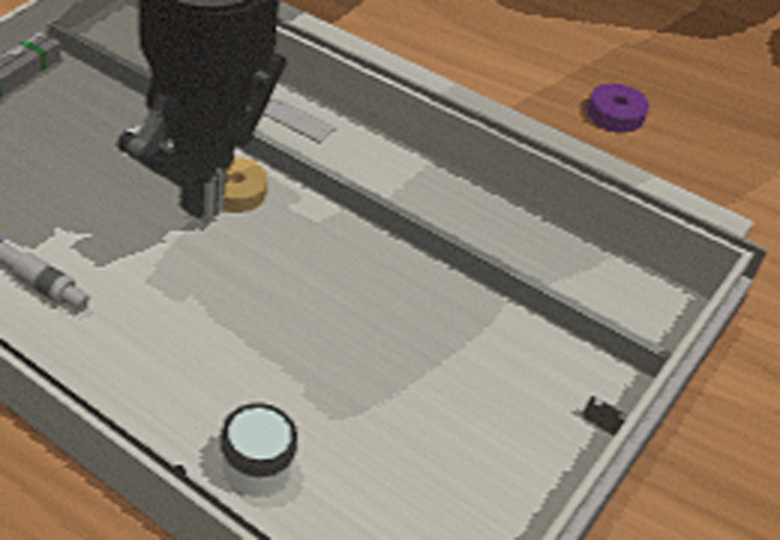

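>>> servo_tool(moves=[{"gripper":0,"dx":0,"dy":0,"dz":0.003,"turn":0},{"gripper":0,"dx":0,"dy":0,"dz":0.006,"turn":0},{"gripper":0,"dx":0,"dy":0,"dz":0.009,"turn":0},{"gripper":0,"dx":0,"dy":0,"dz":0.011,"turn":0},{"gripper":0,"dx":0,"dy":0,"dz":0.012,"turn":0},{"gripper":0,"dx":0,"dy":0,"dz":0.013,"turn":0}])

```text
clock: 5.2
ee_pos: [0.5468, -0.0165, 0.0232]
ee_rot: [0.706, -0.043, -0.706, -0.043]
force: [0.9, 0.0, -1.4]
gripper_width: -0.0001
```

```bash
python3 look.py b; python3 - <<'E'
from h import *
s,T=st()
print("disc axis by wrist px", w2d(wr2w(s,365,289,.018)))
E
```

```text
t 5.2 tcp drawer [-27.  -34.2] tip z 9.2 F [ 0.9  0.  -1.4] w -0.0001 qpos [-0.27  0.03 -0.39  1.15  0.   -1.72]
 heading in drawer: tool y -90.1 z 179.9
t 5.35 tcp drawer [-27.  -34.2] tip z 9.2 F [-0.1  0.5  0.1] w 0.0001 qpos [-0.27  0.03 -0.39  1.15  0.   -1.72]
 heading in drawer: tool y -90.1 z 179.9
disc axis by wrist px [-0.06044363 -0.03331569]
```

View pics/b_w.png

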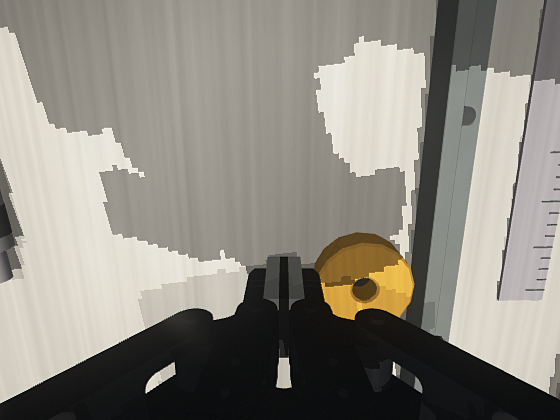

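>>> servo_tool(moves=[{"gripper":0,"dx":0,"dy":0,"dz":0.001,"turn":0},{"gripper":0,"dx":0,"dy":0,"dz":0.0015,"turn":0}])

```text
clock: 5.55
ee_pos: [0.5454, -0.0164, 0.0232]
ee_rot: [0.706, -0.043, -0.706, -0.043]
force: [0.2, -0.9, -0.3]
gripper_width: 0.0002
```

>>> servo_tool(moves=[{"gripper":0,"dx":0,"dy":0,"dz":0.0005,"turn":0},{"gripper":0,"dx":0,"dy":0,"dz":0.001,"turn":0}])

```text
clock: 5.75
ee_pos: [0.5444, -0.0163, 0.0232]
ee_rot: [0.706, -0.043, -0.706, -0.043]
force: [0.6, -0.3, -0.2]
gripper_width: -0.0004
```

>>> servo_tool(moves=[{"gripper":0,"dx":0,"dy":0,"dz":0.0005,"turn":0},{"gripper":0,"dx":0,"dy":0,"dz":0.001,"turn":0}])

```text
clock: 5.95
ee_pos: [0.5437, -0.0162, 0.0234]
ee_rot: [0.706, -0.043, -0.706, -0.043]
force: [2.5, -0.6, -0.3]
gripper_width: -0.0002
```

>>> servo_tool(moves=[{"gripper":0,"dx":0,"dy":0,"dz":0.0005,"turn":0},{"gripper":0,"dx":0,"dy":0,"dz":0.0005,"turn":0}])

```text
clock: 6.15
ee_pos: [0.5435, -0.0162, 0.0236]
ee_rot: [0.706, -0.043, -0.705, -0.043]
force: [4.3, -0.7, -0.3]
gripper_width: -0.0004
```

```bash
python3 look.py c
```

```text
t 6.15 tcp drawer [-30.2 -34.3] tip z 9.6 F [ 4.3 -0.7 -0.3] w -0.0004 qpos [-0.27  0.02 -0.4   1.15  0.   -1.72]
 heading in drawer: tool y -90.1 z 179.9
```

View pics/c_w.png

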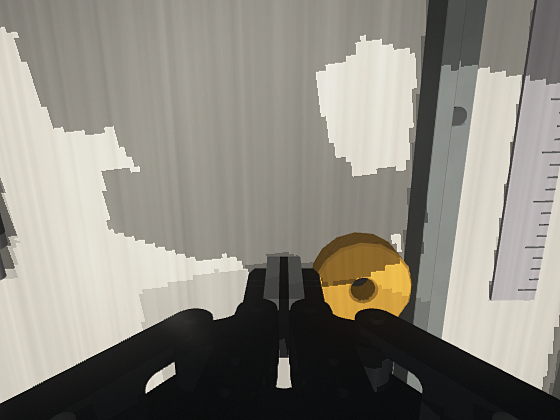

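View pics/c_s.png

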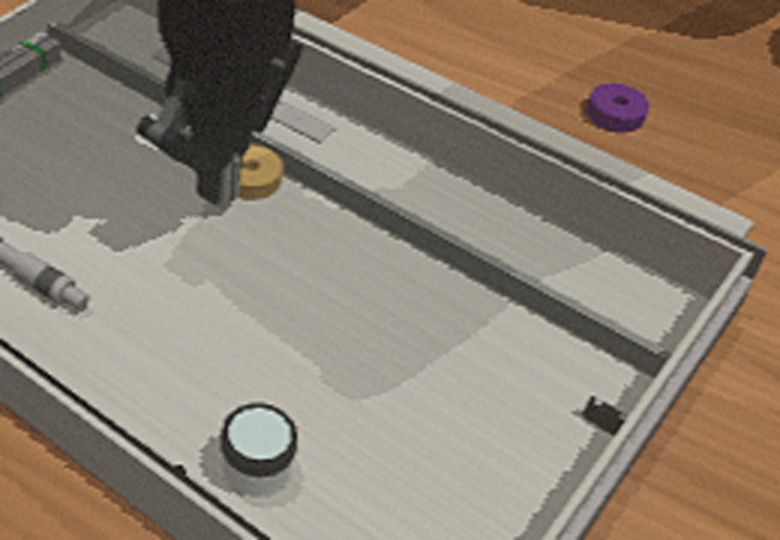

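>>> servo_tool(moves=[{"gripper":0,"dx":0,"dy":0,"dz":-0.005,"turn":0},{"gripper":0,"dx":0,"dy":0,"dz":-0.012,"turn":0},{"gripper":0,"dx":-0.02,"dy":0,"dz":-0.012,"turn":0},{"gripper":0,"dx":-0.045,"dy":0,"dz":-0.012,"turn":0.1},{"gripper":0,"dx":-0.045,"dy":0.008,"dz":-0.006,"turn":0.24},{"gripper":0,"dx":-0.045,"dy":0.016,"dz":0,"turn":0.38},{"gripper":0,"dx":-0.045,"dy":0.024,"dz":0.006,"turn":0.52},{"gripper":0,"dx":-0.045,"dy":0.032,"dz":0.0136,"turn":0.66},{"gripper":0,"dx":-0.045,"dy":0.04,"dz":0.0136,"turn":0.8},{"gripper":0,"dx":-0.045,"dy":0.04,"dz":0.0136,"turn":0.94}])

```text
clock: 7.3
ee_pos: [0.5243, -0.0548, 0.068]
ee_rot: [-0.608, 0.36, 0.609, 0.36]
force: [-0.3, 0.5, -0.6]
gripper_width: -0.0001
```

>>> servo_tool(moves=[{"gripper":0,"dx":0,"dy":0,"dz":0,"turn":0.1},{"gripper":0,"dx":0,"dy":0,"dz":0,"turn":0.194},{"gripper":0,"dx":0,"dy":0,"dz":0,"turn":0.194}])

```text
clock: 7.6
ee_pos: [0.5244, -0.0541, 0.0679]
ee_rot: [-0.572, 0.416, 0.572, 0.415]
force: [0.4, 0.1, -0.1]
gripper_width: 0.0001
```

```bash
python3 look.py d; python3 -c "
from h import *
print(shift(-.0438,-.0746,.010))"
```

```text
t 7.6 tcp drawer [-44.7 -74.2] tip z 53.9 F [ 0.4  0.1 -0.1] w 0.0001 qpos [-0.35 -0.07 -0.4   1.24  0.   -0.67]
 heading in drawer: tool y -155.1 z 114.9
[44.  -0.6 -0.8]
```

View pics/d_w.png

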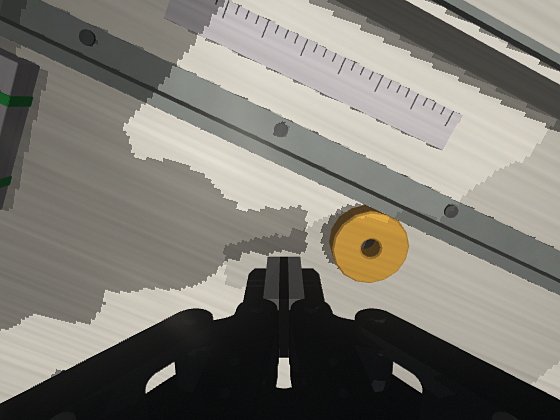

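View pics/d_s.png

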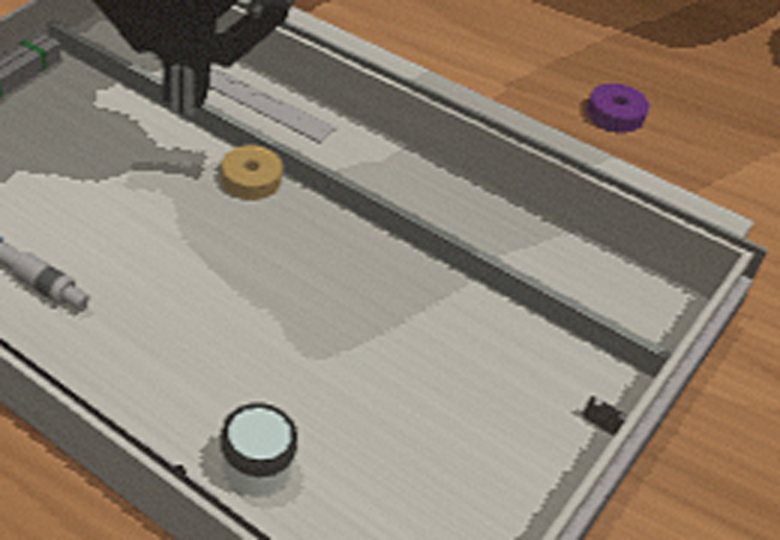

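>>> servo_tool(moves=[{"gripper":0,"dx":0.015,"dy":-0.0006,"dz":-0.001,"turn":0},{"gripper":0,"dx":0.03,"dy":-0.0006,"dz":-0.001,"turn":0},{"gripper":0,"dx":0.04,"dy":-0.0006,"dz":-0.001,"turn":0},{"gripper":0,"dx":0.044,"dy":-0.0006,"dz":-0.001,"turn":0},{"gripper":0,"dx":0.044,"dy":-0.0006,"dz":0.003,"turn":0},{"gripper":0,"dx":0.044,"dy":-0.0006,"dz":0.007,"turn":0},{"gripper":0,"dx":0.044,"dy":-0.0006,"dz":0.009,"turn":0},{"gripper":0,"dx":0.044,"dy":-0.0006,"dz":0.009,"turn":0}])

```text
clock: 8.55
ee_pos: [0.5226, -0.0451, 0.0248]
ee_rot: [0.573, -0.415, -0.572, -0.415]
force: [0.2, 0.4, 0.7]
gripper_width: -0.0
```

```bash
python3 - <<'E'
from h import *
s,T=st()
w=eyes.capture("wrist");cv2.imwrite("pics/e_w.png",w[:,:,::-1])
E
```

```text
t 8.55 tcp drawer [-47.5 -65.4] tip z 10.8 F [0.2 0.4 0.7] w -0.0 qpos [-0.34 -0.04 -0.46  1.15  0.   -0.65]
 heading in drawer: tool y -155.0 z 115.0
```

View pics/e_w.png

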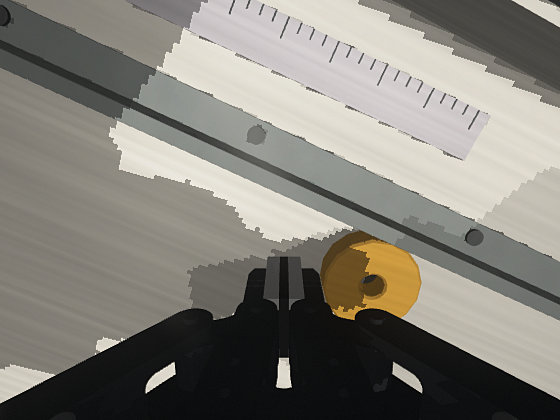

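>>> servo_tool(moves=[{"gripper":0,"dx":0.001,"dy":-0.0013,"dz":0.0027,"turn":0},{"gripper":0,"dx":0.001,"dy":-0.0025,"dz":0.0054,"turn":0},{"gripper":0,"dx":0.001,"dy":-0.0042,"dz":0.0091,"turn":0},{"gripper":0,"dx":0.001,"dy":-0.0059,"dz":0.0127,"turn":0},{"gripper":0,"dx":0.001,"dy":-0.0076,"dz":0.0163,"turn":0},{"gripper":0,"dx":0.001,"dy":-0.0093,"dz":0.0199,"turn":0},{"gripper":0,"dx":0.001,"dy":-0.011,"dz":0.0236,"turn":0},{"gripper":0,"dx":0.001,"dy":-0.0127,"dz":0.0272,"turn":0},{"gripper":0,"dx":0.001,"dy":-0.0144,"dz":0.0308,"turn":0},{"gripper":0,"dx":0.001,"dy":-0.0161,"dz":0.0344,"turn":0}])

```text
clock: 9.6
ee_pos: [0.527, -0.0074, 0.0232]
ee_rot: [-0.572, 0.415, 0.572, 0.415]
force: [0.7, -1.4, 0.2]
gripper_width: 0.0002
```

```bash
python3 look.py f
```

```text
t 9.6 tcp drawer [-47.7 -27.5] tip z 9.2 F [ 0.7 -1.4  0.2] w 0.0002 qpos [-0.26 -0.03 -0.45  1.15  0.   -0.58]
 heading in drawer: tool y -155.0 z 115.0
```

View pics/f_w.png

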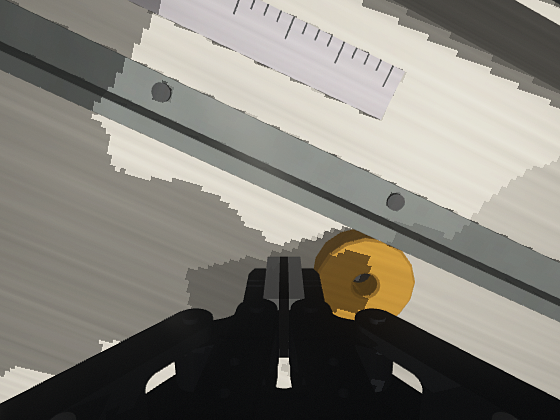

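View pics/f_s.png

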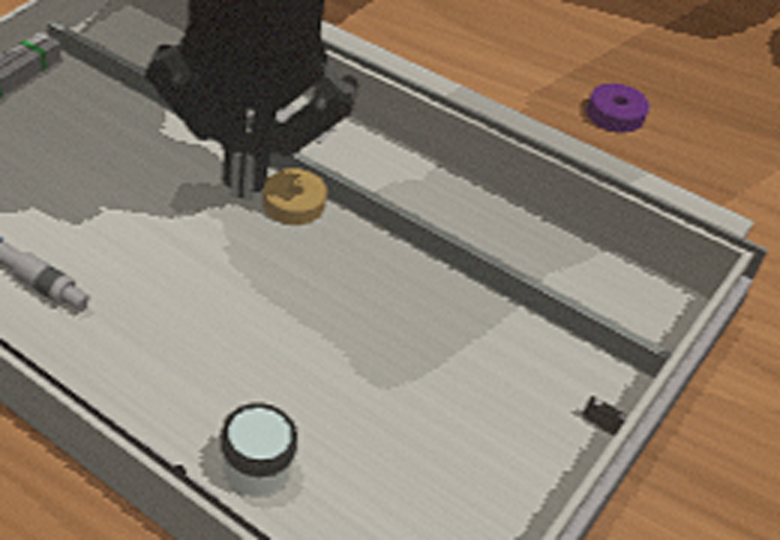

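```bash
python3 - <<'E'
from h import *
s,T=st()
print(w2d(wr2w(s,365,285,.018)))
for n in("f","d"):
  im=cv2.imread(f"pics/{n}_w.png");hsv=cv2.cvtColor(im,cv2.COLOR_BGR2HSV);m=cv2.inRange(hsv,(12,110,30),(30,255,255))
  print(n,cv2.boundingRect(m))
E
```

```text
t 9.75 tcp drawer [-47.9 -27.4] tip z 9.1 F [ 0.1  0.3 -0.1] w 0.0002 qpos [-0.26 -0.03 -0.45  1.15  0.   -0.58]
 heading in drawer: tool y -155.0 z 115.0
[-0.06236195  0.00139505]
f (314, 230, 101, 91)
d (329, 205, 80, 78)
```

>>> servo_tool(moves=[{"gripper":0,"dx":0,"dy":-0.0017,"dz":0.0036,"turn":0},{"gripper":0,"dx":0,"dy":-0.0034,"dz":0.0073,"turn":0},{"gripper":0,"dx":0,"dy":-0.0051,"dz":0.0109,"turn":0},{"gripper":0,"dx":0,"dy":-0.0068,"dz":0.0145,"turn":0},{"gripper":0,"dx":0,"dy":-0.0085,"dz":0.0181,"turn":0},{"gripper":0,"dx":0,"dy":-0.0101,"dz":0.0218,"turn":0},{"gripper":0,"dx":0,"dy":-0.0118,"dz":0.0254,"turn":0},{"gripper":0,"dx":0,"dy":-0.0135,"dz":0.029,"turn":0},{"gripper":0,"dx":0,"dy":-0.0152,"dz":0.0326,"turn":0},{"gripper":0,"dx":0,"dy":-0.0169,"dz":0.0363,"turn":0}])

```text
clock: 10.75
ee_pos: [0.5318, 0.0324, 0.0232]
ee_rot: [-0.572, 0.415, 0.572, 0.415]
force: [0.5, -1.2, -0.3]
gripper_width: -0.0001
```

>>> servo_tool(moves=[{"gripper":0,"dx":0,"dy":-0.0017,"dz":0.0036,"turn":0},{"gripper":0,"dx":0,"dy":-0.0034,"dz":0.0073,"turn":0},{"gripper":0,"dx":0,"dy":-0.0051,"dz":0.0109,"turn":0},{"gripper":0,"dx":0,"dy":-0.0068,"dz":0.0145,"turn":0},{"gripper":0,"dx":0,"dy":-0.0085,"dz":0.0181,"turn":0},{"gripper":0,"dx":0,"dy":-0.0101,"dz":0.0218,"turn":0},{"gripper":0,"dx":0,"dy":-0.0118,"dz":0.0254,"turn":0},{"gripper":0,"dx":0,"dy":-0.0135,"dz":0.029,"turn":0},{"gripper":0,"dx":0,"dy":-0.0152,"dz":0.0326,"turn":0},{"gripper":0,"dx":0,"dy":-0.0169,"dz":0.0363,"turn":0}])

```text
clock: 11.75
ee_pos: [0.5366, 0.0721, 0.0232]
ee_rot: [0.572, -0.415, -0.572, -0.415]
force: [0.6, -0.1, 0.4]
gripper_width: -0.0001
```

```bash
python3 look.py g
```

```text
t 11.75 tcp drawer [-47.7  52.6] tip z 9.2 F [ 0.6 -0.1  0.4] w -0.0001 qpos [-0.11  0.01 -0.41  1.15  0.   -0.42]
 heading in drawer: tool y -155.0 z 115.0
```

View pics/g_w.png

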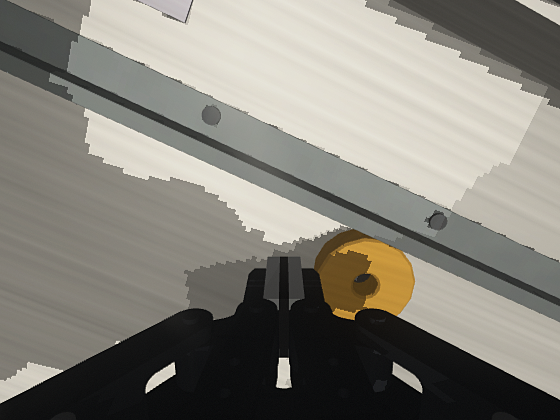

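View pics/g_s.png

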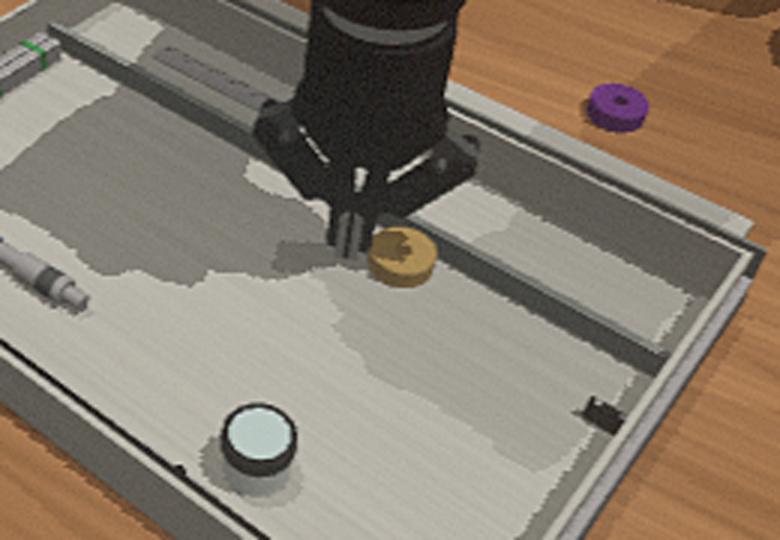

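>>> servo_tool(moves=[{"gripper":0,"dx":0,"dy":-0.0017,"dz":0.0036,"turn":0},{"gripper":0,"dx":0,"dy":-0.0034,"dz":0.0073,"turn":0},{"gripper":0,"dx":0,"dy":-0.0051,"dz":0.0109,"turn":0},{"gripper":0,"dx":0,"dy":-0.0068,"dz":0.0145,"turn":0},{"gripper":0,"dx":0,"dy":-0.0085,"dz":0.0181,"turn":0},{"gripper":0,"dx":0,"dy":-0.0101,"dz":0.0218,"turn":0},{"gripper":0,"dx":0,"dy":-0.0118,"dz":0.0254,"turn":0},{"gripper":0,"dx":0,"dy":-0.0135,"dz":0.029,"turn":0},{"gripper":0,"dx":0,"dy":-0.0152,"dz":0.0326,"turn":0},{"gripper":0,"dx":0,"dy":-0.0169,"dz":0.0363,"turn":0}])

```text
clock: 12.9
ee_pos: [0.5414, 0.1119, 0.0232]
ee_rot: [0.572, -0.415, -0.572, -0.415]
force: [-0.3, -0.5, 0.1]
gripper_width: -0.0001
```

>>> servo_tool(moves=[{"gripper":0,"dx":0,"dy":-0.0017,"dz":0.0036,"turn":0},{"gripper":0,"dx":0,"dy":-0.0034,"dz":0.0073,"turn":0},{"gripper":0,"dx":0,"dy":-0.0051,"dz":0.0109,"turn":0},{"gripper":0,"dx":0,"dy":-0.0068,"dz":0.0145,"turn":0},{"gripper":0,"dx":0,"dy":-0.0085,"dz":0.0181,"turn":0},{"gripper":0,"dx":0,"dy":-0.0101,"dz":0.0218,"turn":0},{"gripper":0,"dx":0,"dy":-0.0118,"dz":0.0254,"turn":0},{"gripper":0,"dx":0,"dy":-0.0135,"dz":0.029,"turn":0},{"gripper":0,"dx":0,"dy":-0.0152,"dz":0.0326,"turn":0},{"gripper":0,"dx":0,"dy":-0.0169,"dz":0.0363,"turn":0}])

```text
clock: 13.9
ee_pos: [0.5462, 0.1516, 0.0232]
ee_rot: [-0.572, 0.415, 0.572, 0.415]
force: [1.2, -0.9, -0.4]
gripper_width: 0.0001
```

```bash
python3 look.py i
```

```text
t 13.9 tcp drawer [-47.7 132.7] tip z 9.2 F [ 1.2 -0.9 -0.4] w 0.0001 qpos [ 0.04  0.09 -0.33  1.15  0.   -0.28]
 heading in drawer: tool y -155.0 z 115.0
```

View pics/i_w.png

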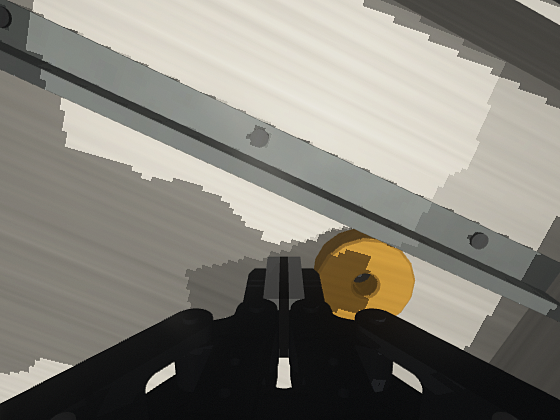

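View pics/i_s.png

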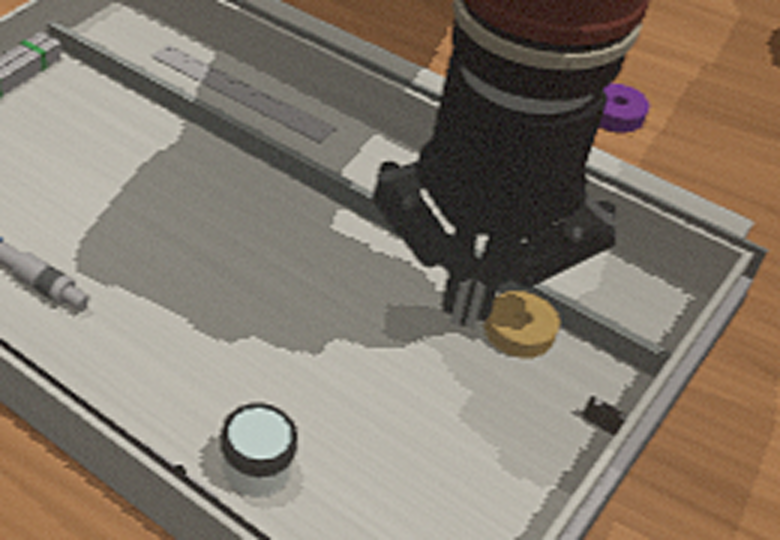

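>>> servo_tool(moves=[{"gripper":0,"dx":0,"dy":-0.0017,"dz":0.0036,"turn":0},{"gripper":0,"dx":0,"dy":-0.0034,"dz":0.0073,"turn":0},{"gripper":0,"dx":0,"dy":-0.0051,"dz":0.0109,"turn":0},{"gripper":0,"dx":0,"dy":-0.0068,"dz":0.0145,"turn":0},{"gripper":0,"dx":0,"dy":-0.0085,"dz":0.0181,"turn":0},{"gripper":0,"dx":0,"dy":-0.0101,"dz":0.0218,"turn":0},{"gripper":0,"dx":0,"dy":-0.0118,"dz":0.0254,"turn":0},{"gripper":0,"dx":0,"dy":-0.0135,"dz":0.029,"turn":0},{"gripper":0,"dx":0,"dy":-0.0152,"dz":0.0326,"turn":0},{"gripper":0,"dx":0,"dy":-0.0169,"dz":0.0363,"turn":0}])

```text
clock: 15.05
ee_pos: [0.5509, 0.1914, 0.0232]
ee_rot: [-0.572, 0.415, 0.572, 0.415]
force: [0.9, -1.4, -0.0]
gripper_width: -0.0002
```

```bash
python3 look.py j
```

```text
t 15.05 tcp drawer [-47.7 172.8] tip z 9.2 F [ 0.9 -1.4 -0. ] w -0.0002 qpos [ 0.11  0.14 -0.28  1.16  0.   -0.21]
 heading in drawer: tool y -155.0 z 115.0
```

View pics/j_w.png

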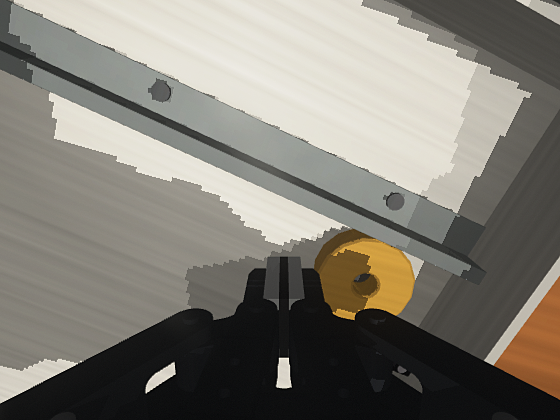

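View pics/j_s.png

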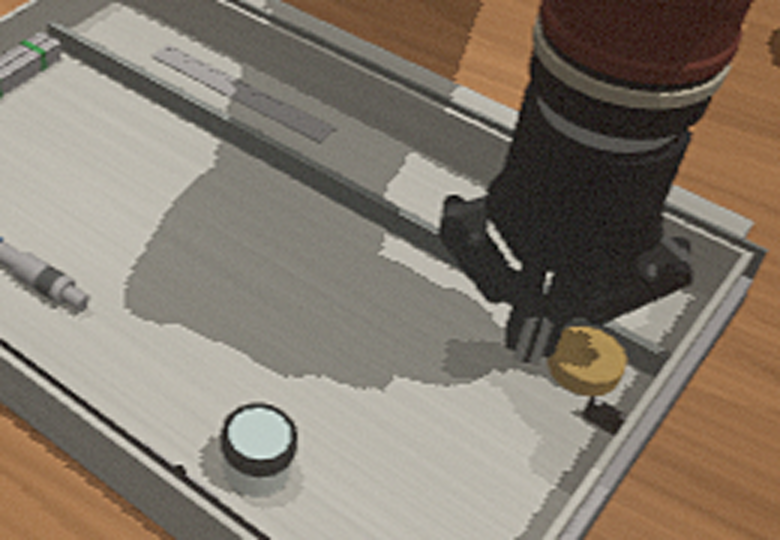

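>>> servo_tool(moves=[{"gripper":0,"dx":0,"dy":-0.0011,"dz":0.0023,"turn":0},{"gripper":0,"dx":0,"dy":-0.0021,"dz":0.0045,"turn":0},{"gripper":0,"dx":0,"dy":-0.0032,"dz":0.0068,"turn":0},{"gripper":0,"dx":0,"dy":-0.0042,"dz":0.0091,"turn":0},{"gripper":0,"dx":0,"dy":-0.0053,"dz":0.0113,"turn":0},{"gripper":0,"dx":0,"dy":-0.0059,"dz":0.0127,"turn":0}])

```text
clock: 15.8
ee_pos: [0.5526, 0.2052, 0.0233]
ee_rot: [0.572, -0.415, -0.572, -0.415]
force: [0.6, -0.4, 0.4]
gripper_width: -0.0001
```

>>> servo_tool(moves=[{"gripper":0,"dx":0,"dy":-0.0004,"dz":0.0009,"turn":0},{"gripper":0,"dx":0,"dy":-0.0008,"dz":0.0018,"turn":0}])

```text
clock: 16.0
ee_pos: [0.5528, 0.207, 0.0232]
ee_rot: [0.572, -0.415, -0.572, -0.415]
force: [0.2, -0.6, 0.8]
gripper_width: 0.0001
```

```bash
python3 look.py k
```

```text
t 16.0 tcp drawer [-47.7 188.5] tip z 9.2 F [ 0.2 -0.6  0.8] w 0.0001 qpos [ 0.14  0.16 -0.25  1.16  0.   -0.18]
 heading in drawer: tool y -155.0 z 115.0
```

View pics/k_w.png

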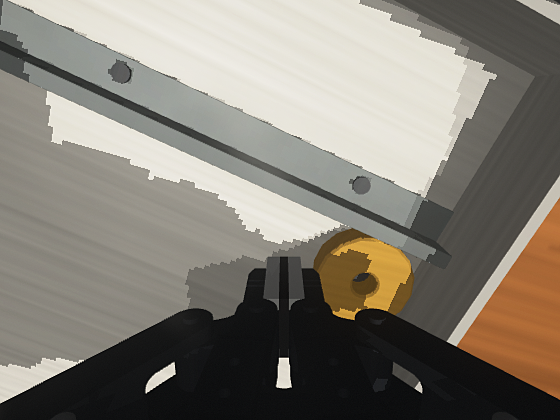

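View pics/k_t.png

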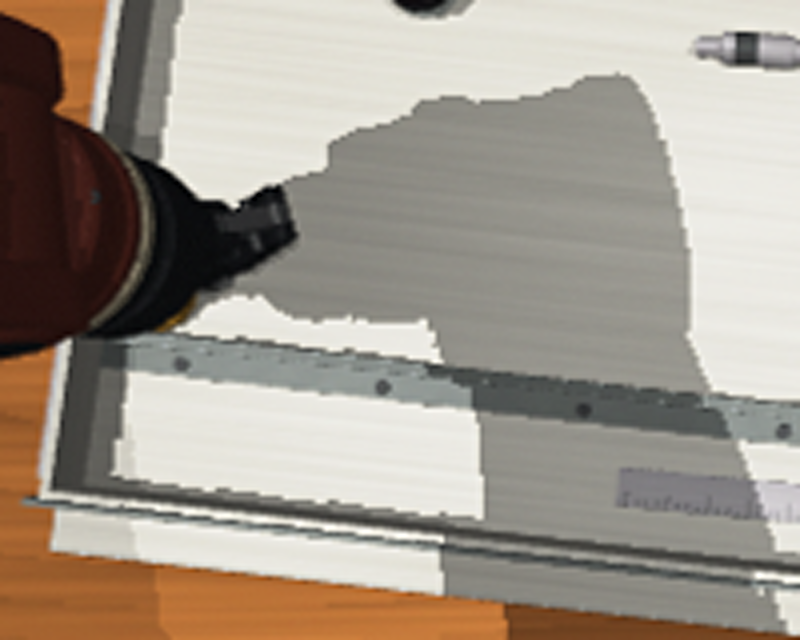

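>>> servo_tool(moves=[{"gripper":0,"dx":0,"dy":-0.0004,"dz":0.0009,"turn":0},{"gripper":0,"dx":0,"dy":-0.0004,"dz":0.0009,"turn":0}])

```text
clock: 16.35
ee_pos: [0.5529, 0.208, 0.0233]
ee_rot: [0.572, -0.415, -0.572, -0.415]
force: [0.7, -0.2, -0.3]
gripper_width: 0.0001
```

>>> servo_tool(moves=[{"gripper":0,"dx":0,"dy":-0.0004,"dz":0.0009,"turn":0},{"gripper":0,"dx":0,"dy":-0.0004,"dz":0.0009,"turn":0}])

```text
clock: 16.55
ee_pos: [0.553, 0.209, 0.0232]
ee_rot: [-0.572, 0.415, 0.572, 0.415]
force: [1.0, -1.0, -0.4]
gripper_width: -0.0001
```

>>> servo_tool(moves=[{"gripper":0,"dx":0,"dy":-0.0004,"dz":0.0009,"turn":0},{"gripper":0,"dx":0,"dy":-0.0004,"dz":0.0009,"turn":0}])

```text
clock: 16.75
ee_pos: [0.5531, 0.2099, 0.0232]
ee_rot: [0.572, -0.415, -0.572, -0.415]
force: [0.9, -1.1, 0.6]
gripper_width: 0.0002
```

>>> servo_tool(moves=[{"gripper":0,"dx":0,"dy":-0.0003,"dz":0.0007,"turn":0},{"gripper":0,"dx":0,"dy":-0.0003,"dz":0.0007,"turn":0}])

```text
clock: 16.95
ee_pos: [0.5532, 0.2103, 0.0232]
ee_rot: [0.573, -0.415, -0.572, -0.415]
force: [-0.6, -3.7, -0.4]
gripper_width: 0.0002
```

>>> servo_tool(moves=[{"gripper":0,"dx":0,"dy":-0.0003,"dz":0.0007,"turn":0},{"gripper":0,"dx":0,"dy":-0.0003,"dz":0.0007,"turn":0}])

```text
clock: 17.15
ee_pos: [0.5533, 0.2106, 0.0232]
ee_rot: [0.573, -0.416, -0.572, -0.415]
force: [0.7, -6.6, 0.4]
gripper_width: 0.0002
```

```bash
python3 - <<'E'
from h import *
s,T=st()
w=eyes.capture("wrist");cv2.imwrite("pics/l_w.png",w[:,:,::-1])
print(w2d(wr2w(s,365,285,.018)))
E
```

```text
t 17.15 tcp drawer [-47.7 192.1] tip z 9.2 F [ 0.7 -6.6  0.4] w 0.0002 qpos [ 0.14  0.16 -0.25  1.16 -0.   -0.17]
 heading in drawer: tool y -155.1 z 114.9
[-0.06213297  0.22087759]
```

View pics/l_w.png

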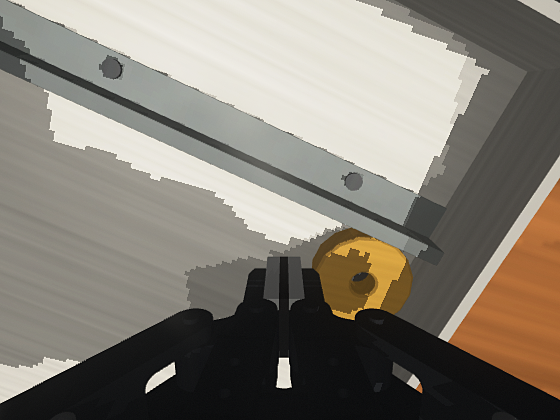

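Contact with the wall: the force rose to 6.6 N along -y, with the axis at about (-62, 221) mm. Backing off along the contact normal, then up and away.

>>> servo_tool(moves=[{"gripper":0,"dx":0,"dy":0,"dz":-0.001,"turn":0},{"gripper":0,"dx":0,"dy":0,"dz":-0.004,"turn":0},{"gripper":0,"dx":0,"dy":0,"dz":-0.012,"turn":0},{"gripper":0,"dx":0,"dy":0,"dz":-0.02,"turn":0},{"gripper":0,"dx":-0.03,"dy":0,"dz":-0.025,"turn":0},{"gripper":0,"dx":-0.07,"dy":0,"dz":-0.04,"turn":0},{"gripper":0,"dx":-0.11,"dy":0,"dz":-0.06,"turn":0},{"gripper":0,"dx":-0.14,"dy":0,"dz":-0.09,"turn":0},{"gripper":0,"dx":-0.14,"dy":0,"dz":-0.13,"turn":0},{"gripper":0,"dx":-0.14,"dy":0,"dz":-0.17,"turn":0}])

```text
clock: 18.2
ee_pos: [0.6072, 0.0481, 0.165]
ee_rot: [0.573, -0.414, -0.572, -0.416]
force: [0.5, 1.3, -0.7]
gripper_width: -0.0001
```

>>> servo_tool(moves=[{"gripper":0,"dx":-0.03,"dy":0,"dz":-0.04,"turn":0},{"gripper":0,"dx":-0.03,"dy":0,"dz":-0.08,"turn":0},{"gripper":0,"dx":-0.03,"dy":0,"dz":-0.08,"turn":0}])

```text
clock: 18.5
ee_pos: [0.6323, -0.0315, 0.1938]
ee_rot: [0.572, -0.416, -0.571, -0.417]
force: [-0.9, 0.5, -0.7]
gripper_width: 0.0007
```

```bash
python3 look.py m; python3 - <<'E'
from h import *
im=eyes.capture("top")[:,:,::-1];cv2.imwrite("pics/m_full.png",im)
hsv=cv2.cvtColor(im.copy(),cv2.COLOR_BGR2HSV)
m=cv2.inRange(hsv,(15,120,100),(30,255,255)); m[:190]=0;m[250:]=0;m[:,:115]=0;m[:,165:]=0
(c,r)=cv2.minEnclosingCircle(cv2.findNonZero(m)); print(c,r,w2d(px2w("top",c[0],c[1],.018)))
for t in("micrometer","loupe","parallels","rule"):
  print(t,[(np.round(a["centre"],3),a["confidence"]) for a in eyes.pinpoint("top",t)][:2])
  a=cv2.imread("pics/top0.png")
d=cv2.absdiff(im.copy(),a).max(2)
cv2.imwrite("pics/diff.png",d)
E
```

```text
t 18.5 tcp drawer [ 59.7 -38.9] tip z 179.8 F [-0.9  0.5 -0.7] w 0.0007 qpos [-0.26  0.2   0.11  1.48 -0.   -0.57]
 heading in drawer: tool y -155.3 z 114.7Traceback (most recent call last):
  File "<stdin>", line 5, in <module>
cv2.error: OpenCV(4.12.0) /io/opencv/modules/imgproc/src/shapedescr.cpp:201: error: (-215:Assertion failed) count >= 0 && (depth == CV_32F || depth == CV_32S) in function 'minEnclosingCircle'
```

View pics/m_t.png

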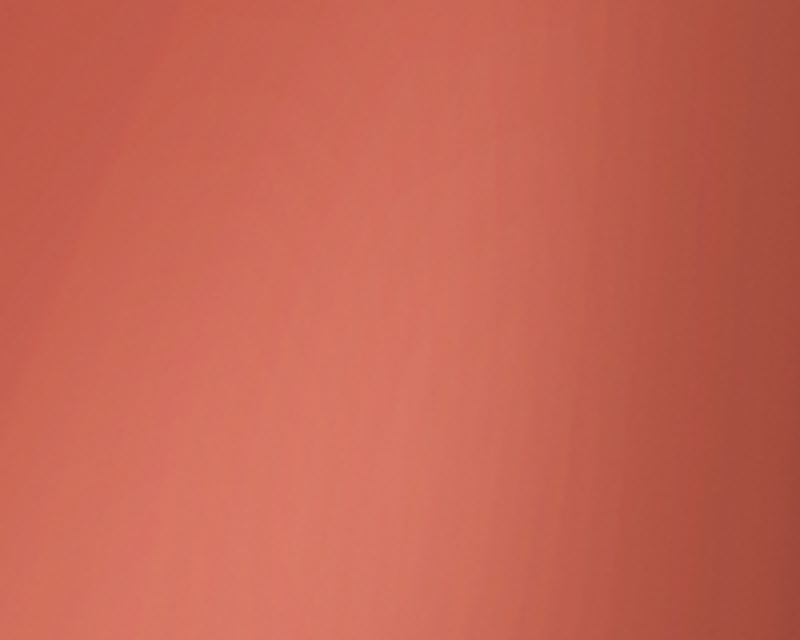

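View pics/m_s.png

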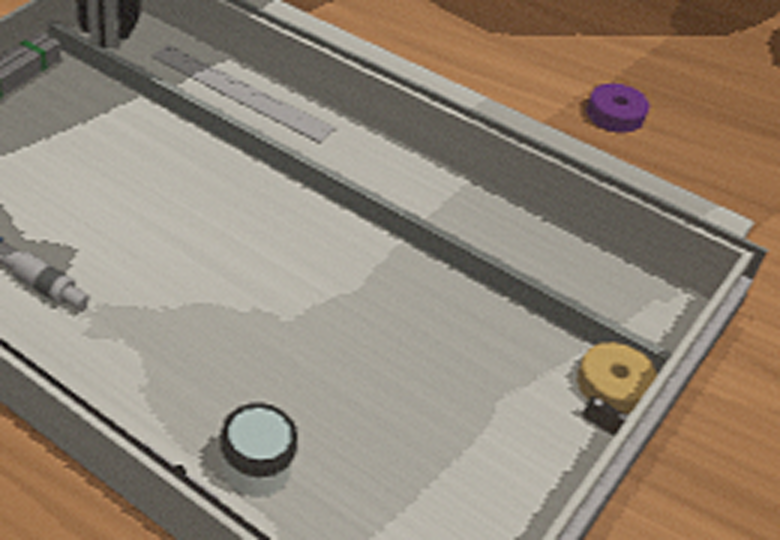

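>>> servo_tool(moves=[{"gripper":0,"dx":0,"dy":0.02,"dz":-0.04,"turn":0},{"gripper":0,"dx":0,"dy":0.04,"dz":-0.08,"turn":0},{"gripper":0,"dx":0,"dy":0.06,"dz":-0.12,"turn":0},{"gripper":0,"dx":0,"dy":0.08,"dz":-0.16,"turn":0},{"gripper":0,"dx":0,"dy":0.1,"dz":-0.2,"turn":0},{"gripper":0,"dx":0,"dy":0.12,"dz":-0.25,"turn":0},{"gripper":0,"dx":0,"dy":0.14,"dz":-0.28,"turn":0},{"gripper":0,"dx":0,"dy":0.14,"dz":-0.28,"turn":0},{"gripper":0,"dx":0,"dy":0.14,"dz":-0.28,"turn":0}])

```text
clock: 19.6
ee_pos: [0.5846, -0.3353, 0.1928]
ee_rot: [-0.572, 0.415, 0.573, 0.415]
force: [-0.2, 0.9, -0.8]
gripper_width: 0.0002
```

```bash
python3 - <<'E'
from h import *
st()
im=eyes.capture("top")[:,:,::-1].copy();cv2.imwrite("pics/n_full.png",im)
cv2.imwrite("pics/n_c.png",cv2.resize(im[180:300,100:240],None,fx=5,fy=5,interpolation=cv2.INTER_CUBIC))
hsv=cv2.cvtColor(im,cv2.COLOR_BGR2HSV)
m=cv2.inRange(hsv,(15,120,60),(30,255,255)); m[:190]=0;m[250:]=0;m[:,:118]=0;m[:,165:]=0
p=cv2.findNonZero(m)
if p is not None:
  (c,r)=cv2.minEnclosingCircle(p); print(c,r,w2d(px2w("top",c[0],c[1],.018)))
E
```

```text
t 19.6 tcp drawer [  48.7 -346.2] tip z 178.8 F [-0.2  0.9 -0.8] w 0.0002 qpos [-0.71  0.33  0.26  1.5   0.   -1.03]
 heading in drawer: tool y -155.0 z 115.0
(136.0, 222.0) 10.770429611206055 [-0.06217583  0.21866768]
```

View pics/n_full.png

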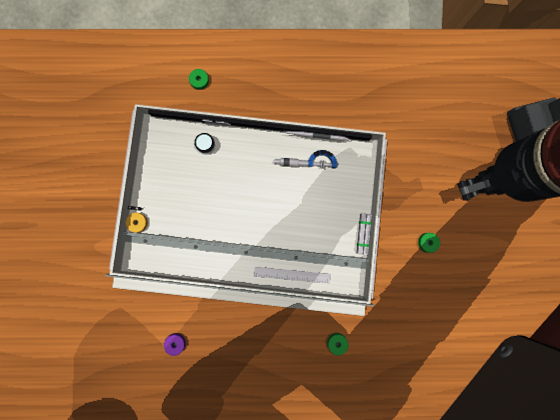

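View pics/n_c.png

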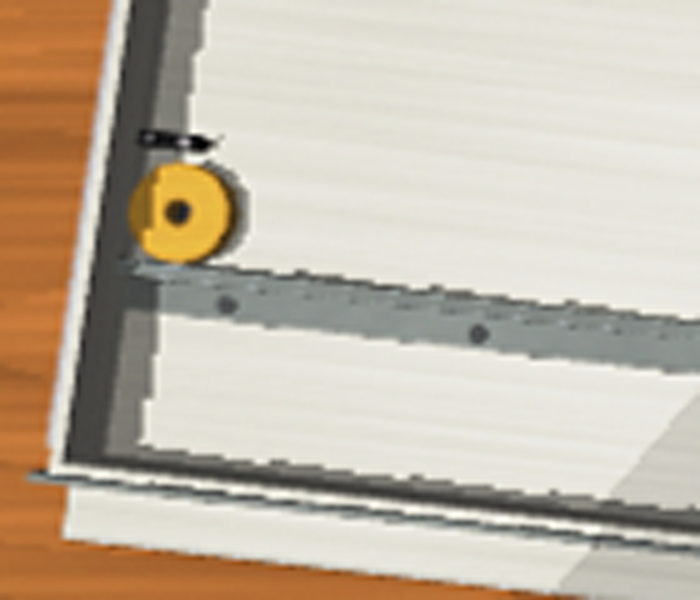

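The spacer sits home at (136,222), touching the rail and the wall. The micrometer, loupe, parallels and rule show at the same pixels as at the start, and the hand is clear.

```bash
python3 -c "
from rig import sign_off
print(sign_off())"
```

```text
the job is handed in; nothing more can be done
None
```

The brass spacer is home in the left corner pocket, against the rail and the side wall. I handed the job in at about 19.7 s.

**How it was done:** I pushed it straight over to the rail with the outside of the closed fingers. Then I slid it about 254 mm along the rail with the fingers angled 25° to keep it pressed there, until it met the side wall. Contact force was about 4 N at the rail and 7 N at the wall.

**Last checks:**
- **Spacer position:** the top view put its axis at (-62, 219) mm in the drawer frame, against a nominal home of (-62, 220). The wrist view just before backing off gave (-62, 221). Both agree within the calibration error.
- **Everything else:** by eye, the micrometer, loupe, parallels, rule and look-alikes show at the same pixels as in the first picture. I did not do a numeric comparison. The hand was clear, outside the drawer.

**What went wrong on the way:** one move call was refused for missing keys and moved nothing. My first look from the top after backing off was blocked by the arm, so I moved it aside and took the picture again. The fingers also touched the spacer about 6 mm sooner than I had estimated. The pictures showed this, and the spacer still moved gently.

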